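# Clear the burner plate and wedge it up

### The job

First clear the hinged burner plate: put the brass nozzle into the tray that already holds a brass nozzle and the socket cap screw into the tray that already holds a cap screw. Then take the wedge with the yellow grip block and, with it flat on the bench, push its thin end under the front edge of the plate between the two green rails, until the edge has just lifted off its rests by about 4 mm (the red line on the wedge is then at the plate's edge). Finish while holding the wedge there in the gripper, with only the wedge carrying the plate, and leave the crucible, the cup and the oil bottle alone.

Things in the scene. Friction and masses are not known exactly. Their poses are not given: they have to be found in the camera images.
- fixture: Fixed fixture, origin at the centre of its underside, 160 x 112 mm: two green rails along x (20 wide, 12.5 high), between them a 72 mm wide channel down to the bench, 125 mm deep. On top a hinged aluminium plate, 128 x 112 mm, underside 14 mm and top 24 mm above the bench when down. +x points from the open mouth to the hinge: the wedge goes in along +x. Plate's front edge at x = -74 mm.
- plate (a joint): Hinge of the 0.8 kg plate, rad: 0 = lying on its rests; grows as the front edge rises (0.029 = edge up 4 mm). It falls back by its own weight.
- plate_lip (a point): Middle of the lower front edge of the plate, where the wedge enters; 14 mm above the bench when the plate is down.
- wedge_grip (a point): Centre of the yellow grip block (36 mm along x, 28 mm along y, 42 mm high) of the loose 0.2 kg wedge, 21 mm above its flat underside. Grip it across its 28 mm width. +x points to the thin end: a grey blade 28 mm wide runs from 18 to 113 mm ahead of this point, its top falling evenly from 24 to 5 mm above the underside. Red line across the blade 45.5 mm ahead, where it is 18.5 mm high.
- nozzle_c (a point): Centre of the loose brass burner nozzle, 40 mm tall, 16 mm wide hexagonal foot tapering to a thin tip; it starts standing on the plate, foot down, axis = z. This point is 20 mm above its foot.
- screw_c (a point): Centre of the loose steel socket cap screw, 52 mm tall: head 19 mm across and 12 mm high at the bottom, shank 12 mm across above; it starts standing on the plate on its head, axis = z. This point is 26 mm above its lower end.
- nozzle_tray: Fixed blue open tray for nozzles, 80 (x) x 100 (y) x 35 mm high, walls and floor 4 mm. Origin: centre of the underside. A second brass nozzle stands in its -y half; the +y half is empty.
- screw_tray: Fixed blue open tray for cap screws, the same size as the other. Origin: centre of the underside. A smaller cap screw (45 mm) stands in its -y half; the +y half is empty.
- crucible: White crucible, 50 mm across, 42 mm high; to be left alone. Origin: centre of the underside.
- cup: Empty pale cup, 60 mm across, 101 mm high; to be left alone. Origin: centre of the underside.
- oil_bottle: Small brown dropper bottle, 33 mm across, 102 mm high; to be left alone. Origin: centre of the underside.

How it is judged:
By the outcome, as a careful person would: the job done as asked, in the order asked, and still so for the second after the job is handed in, while the arm keeps its last pose, push and grip.
It also fails if it takes over 67 s, if anything falls off the work surface, if the arm or the gripper's body presses on something with over 40 N, if the wrist force passes 120 N, or if a joint passes its speed limit or range.

### The arm

A 6-joint arm with a two-finger parallel gripper is mounted at the origin on a cart in front of the work surface, level with it; the furniture and walls round the work are solid. World frame = base frame: x ahead of the robot, y to its left, z up, the work surface at z = 0. Lengths are in m, angles in rad, forces in N, time in s.
With the tool pointing down it reaches from about 0.325 to 0.85 m from the base axis. Payload 4.4 kg.
Tool frame: the origin (TCP) lies at the very end of the fingers, on their centre line; the grasp point (between the pads) lies 19 mm behind it (hold_point_z is the distance from the TCP to the grasp point, in m); z points along the fingers, y is the line along which they close (so a half turn about z gives the same grasp; the last joint's range is limited). The gripper opens to 94 mm and grips with 3 to 60 N. Pads are 16 mm wide; open, the fingers measure 119 mm over their backs; the gripper's body (75 mm by 177 mm) begins 78 mm behind the grasp point.
Start: joints at [0.956, 0.207, 1.542, -0, 1.393, -0.15], TCP at [0.258, 0.514, 0.205] pointing down, gripper open.
Joint ranges: [-2.73, 2.73], [-0.86, 2.22], [0.23, 2.46], [-1.11, 4.25], [0.08, 2.63], [-2.82, 2.82]. Speed limits (rad/s): [2.79, 2.79, 3.14, 3.14, 3.14, 3.14].

### API

Orientations are given as a rotation vector (axis times angle).
In Python, from plant import state, grab_frame, finish_job, trace, spot_point, hold_point_z gives the robot as it stands.
- The arm moves only by the shell command python3 -m inch 'ROWS'. ROWS is text: rows parted by semicolons, each of 7 numbers parted by spaces: the shift along the tool's x, y, z in mm, then the turn, a rotation vector about the tool's x, y, z in degrees, then the opening, from 0 (shut) to 1 (fully open). In form: dx dy dz wx wy wz jaw; .... A call has 1 to 20 rows; each row shifts and turns the commanded pose from where the row before left it, along the tool's axes as they then stand; what a row does not reach is not made up. A row lasts 1/12 s, in which the tool goes at most 41.7 mm and 7.16 degrees, less where a joint would pass 70% of its speed; a pose out of reach is approached as far as the arm can. A call with a gripper value outside its range is refused whole. The fingers move at their own pace and stop on an object; the grip force is fixed at half the most. Time passes only in rows, so rows that do not move let the fingers close. It gives the time, the measured TCP pose, the force, the opening and the grip force at its end, in the units of the state.
- state(): the state, without advancing time (a new reading comes with each control period).
- grab_frame(name): name is "scene" or "top" or "wrist"; returns a dict with "frame" (480x640x3 uint8, red, green, blue), "depth" (480x640 float32, m along the optical axis (not along the pixel's ray), 0 where there is no reading), "fx", "fy", "cx", "cy" (pixels), "eye" and "orientation" of the camera in the world. Camera axes: x right, y up, looking along -z (the intrinsics and any distortion apply to the point x, -y, -z); pixel columns grow to the right and rows downward; lengths in m; the calibration is good to about 2 mm. A picture is of the moment at which its call begins.
- finish_job(): hands the job in; it is judged then, once.
Trained networks look in the newest picture that a camera, given by its name, has taken for a name from the list of things; names that differ only in an ending like _2 or _b are one class to them, and where a whole thing is asked for, a point or a joint stands for the part that bears it (a point fixed in the world has none). Each returns a list of dicts, best first, with "confidence" (0 to 1); they miss things now and then, are a little off and sometimes report something else, mostly with a low value. They report only what shows in the picture. A call takes as long as a camera call.
- trace(camera, thing): "mask" (480x640 bool, what is visible of it).
- spot_point(camera, thing): "point" ([x, y, z] in m, in world coordinates, good to about 4 mm: a listed point, or the origin of a listed thing).
The state is a dict: "time_s": time; "qpos": joint angles; "qvel": joint speeds; "joint_efforts": joint torques, N m; "ee_pos": TCP position; "tool_rot": TCP orientation; "wrist_force": force on the tool from outside, world axes, zero at the start; "ft_torque": the same for the moment, N m; "opening": opening from 0.0 (shut) to 1.0 (fully open); "grip_force": force on a finger pad.
Only numpy, scipy, OpenCV 4.12 (cv2) and the standard library are available. Lean on these libraries where they do the work, as an engineer would, in place of code of your own. Each camera call takes 0.05 s, during which the arm holds its last target. There are 200 camera calls.

## Working session

There is one attempt and no reset: what is moved stays moved. The work goes in short steps, Python scripts to look and compute and a shell command to move; the robot and the scene stay as the last step left them, time stands still between calls to the robot, and variables do not carry over. Pictures are saved under pics/ and viewed, at most 10 in all, crops included, and the job is handed in when it is done.

```bash
mkdir -p pics; cat > h.py <<'E'
import numpy as np,cv2
from scipy.spatial.transform import Rotation as R
from plant import *
def save(c,n):
    f=grab_frame(c); cv2.imwrite(f'pics/{n}.png',cv2.cvtColor(f['frame'],cv2.COLOR_RGB2BGR)); return f
def cloud(f):
    v,u=np.mgrid[:480,:640]; d=f['depth']
    p=np.stack([(u-f['cx'])/f['fx']*d,-(v-f['cy'])/f['fy']*d,-d],-1)
    o=np.array(f['orientation'])
    M=o if o.shape==(3,3) else R.from_rotvec(o).as_matrix()
    return p@M.T+np.array(f['eye'])
E
python3 - <<'E'
from h import *
s=state();print(s['time_s'],s['ee_pos'],s['tool_rot'],R.from_rotvec(s['tool_rot']).as_matrix().round(3),hold_point_z, s['opening'])
for c in ['top','scene']:
    f=save(c,c+'0');print(c,f['eye'],f['orientation'],f['fx'])
    for t in ['fixture','plate_lip','wedge_grip','nozzle_c','screw_c','nozzle_tray','screw_tray','crucible','cup','oil_bottle']:
        print(t,[(np.round(r['point'],3).tolist(),round(r['confidence'],2)) for r in spot_point(c,t)[:3]])
print(state()['time_s'])
E
```

```text
0.0 [0.25731414 0.51333434 0.20432051] [-0.72339924 -3.05636176  0.00324518] [[-0.894  0.448 -0.001]
 [ 0.448  0.894 -0.002]
 [ 0.    -0.002 -1.   ]] 0.0188 1.0004951363185057
top [0.35380817 0.03942552 1.34453485] [ 0.11640552 -0.13128908 -1.54148526] 614.9033484043671
fixture [([0.647, -0.116, 0.003], 0.85)]
plate_lip [([0.575, -0.13, 0.012], 0.87)]
wedge_grip [([0.43, -0.229, 0.02], 0.95)]
nozzle_c [([0.618, -0.153, 0.041], 0.61)]
screw_c [([0.429, -0.225, 0.018], 0.41), ([0.614, -0.09, 0.044], 0.39)]
nozzle_tray [([0.512, 0.206, 0.001], 0.91)]
screw_tray [([0.621, 0.205, 0.002], 0.73)]
crucible []
cup [([0.411, 0.18, 0.001], 0.81)]
oil_bottle [([0.727, 0.267, 0.003], 0.62), ([0.623, 0.204, -0.001], 0.37)]
scene [ 0.0012299  -0.3641037   0.60095808] [ 0.84679011 -0.43828998 -0.86300338] 477.10054419973306
fixture [([0.641, -0.115, 0.004], 0.59)]
plate_lip [([0.57, -0.131, 0.015], 0.77)]
wedge_grip [([0.428, -0.229, 0.022], 0.79)]
nozzle_c [([0.62, -0.155, 0.044], 0.44)]
screw_c [([0.618, 0.206, 0.003], 0.63), ([0.617, -0.086, 0.048], 0.55)]
nozzle_tray [([0.518, 0.209, -0.001], 0.86)]
screw_tray [([0.622, 0.205, -0.0], 0.59), ([0.733, 0.273, -0.003], 0.34)]
crucible [([0.525, 0.035, 0.0], 0.91)]
cup [([0.415, 0.177, 0.0], 0.81)]
oil_bottle [([0.73, 0.272, -0.0], 0.57)]
1.1
```

View pics/top0.png

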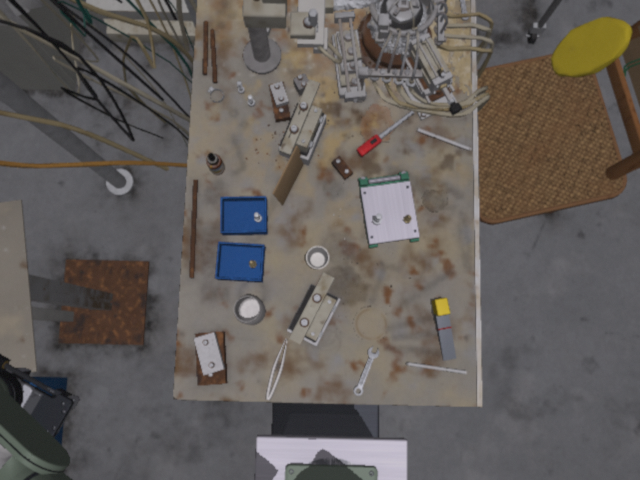

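View pics/scene0.png

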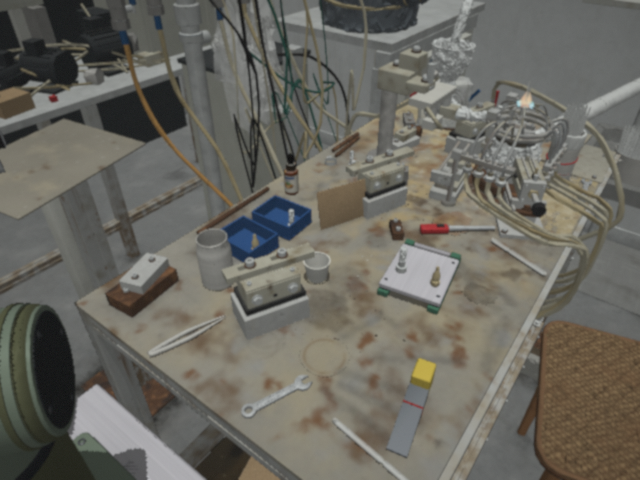

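The top view shows the plate at (390,208) with the screw at (376,219) and the nozzle at (407,218). The wedge grip is at (442,306), its thin end at (448,355), pointing back toward the robot. The lower tray (240,262) holds brass and the upper one (245,216) holds a screw.

```bash
python3 - <<'E'
from h import *
f=grab_frame('top');P=cloud(f).reshape(-1,3);C=f['frame'].reshape(-1,3).astype(int)
x,y,z=P.T
box=lambda a,b,c,d:(x>a)&(x<b)&(y>c)&(y<d)
def rect(m,n):
    r=cv2.minAreaRect((P[m][:,:2]*1000).astype(np.float32)); print(n,m.sum(),np.round(r,1) if 0 else r,'z',np.percentile(P[m][:,2],[10,50,90]).round(4))
print('bench',np.median(z[box(.45,.55,-.15,-.05)]))
rect(box(.55,.75,-.22,-.02)&(z>.018)&(z<.030),'plate')
g=(C[:,1]>C[:,0]+20)&(C[:,1]>C[:,2]+10)
rect(box(.53,.76,-.23,-.0)&g,'green')
rect(box(.58,.66,-.18,-.13)&(z>.034),'nozzle')
rect(box(.58,.66,-.125,-.05)&(z>.034),'screw')
rect(box(.3,.48,-.28,-.19)&(z>.03),'grip')
rect(box(.28,.48,-.28,-.19)&(z>.006),'wedge')
b=(C[:,2]>C[:,0]+40)
rect(box(.46,.568,.1,.3)&b&(z>.025),'ntray'); rect(box(.57,.68,.1,.3)&b&(z>.025),'stray')
rect(box(.47,.56,.16,.25)&(z>.036)&(z<.06),'n2');rect(box(.58,.66,.16,.25)&(z>.036)&(z<.06),'s2')
rect(box(.3,.46,-.05,.1)&(z>.02),'vise')
E
```

```text
bench -0.0011428026143515124
plate 2997 ((654.5550537109375, -100.35620880126953), (187.3288116455078, 137.5425262451172), 9.94955825805664) z [0.02   0.0232 0.0267]
green 178 ((642.7263793945312, -115.5548095703125), (158.63558959960938, 109.3963851928711), 9.841200828552246) z [0.0083 0.017  0.0258]
nozzle 41 ((615.8639526367188, -152.45904541015625), (12.80480670928955, 11.51845932006836), 22.980920791625977) z [0.0419 0.0487 0.06  ]
screw 67 ((611.5134887695312, -86.83970642089844), (17.014503479003906, 15.180747032165527), 38.837425231933594) z [0.0351 0.0638 0.0769]
grip 237 ((428.19342041015625, -227.30300903320312), (35.90214538574219, 28.842716217041016), 13.561686515808105) z [0.0372 0.0414 0.0446]
wedge 956 ((382.2548522949219, -233.8251953125), (186.07357788085938, 87.40632629394531), 0.8925546407699585) z [0.0075 0.0165 0.042 ]
ntray 324 ((514.8627319335938, 205.78709411621094), (99.66178894042969, 79.85601043701172), 87.92572021484375) z [0.0286 0.0336 0.0372]
stray 316 ((617.4295654296875, 202.75839233398438), (81.4614028930664, 99.59234619140625), 3.0021259784698486) z [0.0289 0.0333 0.0369]
n2 51 ((514.2360229492188, 203.51254272460938), (87.4046630859375, 79.6080551147461), 88.15386962890625) z [0.0363 0.0372 0.0403]
s2 46 ((617.8016967773438, 207.96417236328125), (75.56224822998047, 80.7011947631836), 0.1375027745962143) z [0.0366 0.039  0.0501]
vise 3109 ((403.1068115234375, 45.0097541809082), (72.17037200927734, 129.59901428222656), 64.5975341796875) z [0.0569 0.1137 1.3445]
```

```bash
python3 -m inch '0 0 -20 0 0 -7 1; 0 0 0 0 0 -7 1; 0 0 0 0 0 -7 1; 0 0 0 0 0 -7 1; 0 0 0 0 0 -7 1; 0 0 0 0 0 -7 1; 0 0 0 0 0 -7 1; 0 0 0 0 0 -7 1; 0 0 0 0 0 -7 1'
```

```text
time_s: 1.9
ee_pos: [0.2577, 0.514, 0.2254]
tool_rot: [0.989, -2.982, -0.0]
wrist_force: [0.1, -0.8, -0.1]
opening: 0.999
grip_force: 0.0
```

```bash
python3 -m inch '0 0 0 0 0 7.1 1; 0 0 0 0 0 7.1 1; 0 0 0 0 0 7.1 1; 0 0 0 0 0 7.1 1; 0 0 0 0 0 7.1 1; 0 0 0 0 0 7.1 1; 0 0 0 0 0 7.1 1; 0 0 0 0 0 7.1 1; 0 0 0 0 0 7.1 1; 0 0 0 0 0 7.1 1; 0 0 0 0 0 7.1 1; 0 0 0 0 0 7.1 1; 0 0 0 0 0 7.1 1; 0 0 0 0 0 7.1 1; 0 0 0 0 0 7.1 1; 0 0 0 0 0 7.1 1; 0 0 0 0 0 7.1 1; 0 0 0 0 0 6 1'
python3 -m inch '-35 19 0 0 0 0 0.6; -35 19 0 0 0 0 0.6; -35 19 0 0 0 0 0.6; -35 19 0 0 0 0 0.6; -35 19 0 0 0 0 0.6; -35 19 0 0 0 0 0.6; -35 19 0 0 0 0 0.6; -35 19 0 0 0 0 0.6; -35 19 0 0 0 0 0.6; -35 19 0 0 0 0 0.6; -35 19 0 0 0 0 0.6; -35 19 0 0 0 0 0.6; -35 19 0 0 0 0 0.6; -35 19 0 0 0 0 0.6; -35 19 0 0 0 0 0.6; -35 19 0 0 0 0 0.6; -35 19 0 0 0 0 0.6; -35 19 0 0 0 0 0.6; -35 18 20 0 0 0 0.6; 0 0 40 0 0 0 0.6'
python3 - <<'E'
from h import *
f=save('wrist','w1');print(f['eye'],state()['qpos'].round(2) if hasattr(state()['qpos'],'round') else state()['qpos'])
P=cloud(f).reshape(-1,3);x,y,z=P.T
for n,(c,d) in dict(noz=(-.18,-.13),scr=(-.12,-.06)).items():
    for a,b in ((.034,.045),(.045,.055),(.055,.085)):
        m=(x>.57)&(x<.66)&(y>c)&(y<d)&(z>a)&(z<b)
        if m.sum()>5: print(n,a,m.sum(),P[m].min(0).round(4),P[m].max(0).round(4))
for t in ('nozzle_c','screw_c'): print([(np.round(r['point'],4),r['confidence']) for r in spot_point('wrist',t)[:2]])
E
```

```text
time_s: 3.4
ee_pos: [0.2577, 0.514, 0.2254]
tool_rot: [-2.234, -2.208, 0.0]
wrist_force: [-0.7, -0.0, 0.1]
opening: 0.999
grip_force: 0.0
time_s: 5.07
ee_pos: [0.62, -0.1599, 0.1726]
tool_rot: [2.222, 2.197, 0.008]
wrist_force: [0.9, 0.3, 0.3]
opening: 0.6
grip_force: 0.0
[ 0.61826821 -0.0832774   0.35124879] [-0.38  0.36  1.44 -0.    1.34 -0.37]
noz 0.034 37 [ 0.6114 -0.1523  0.034 ] [ 0.6249 -0.1459  0.0449]
noz 0.045 114 [ 0.6116 -0.1589  0.0452] [ 0.6247 -0.1463  0.0549]
noz 0.055 58 [ 0.6145 -0.1556  0.055 ] [ 0.6217 -0.1498  0.0659]
scr 0.034 152 [ 0.6045 -0.0964  0.0342] [ 0.6228 -0.0778  0.0377]
scr 0.055 208 [ 0.6078 -0.0932  0.0737] [ 0.6198 -0.0807  0.078 ]
[(array([ 0.62  , -0.1541,  0.0459]), 0.84)]
[(array([ 0.6165, -0.0894,  0.0492]), 0.68)]
```

```bash
python3 -m inch '-1.5 0 30 0 0 0 0.6; 0 0 38 0 0 0 0.6; 0 0 35 0 0 0 0.6; 0 0 25 0 0 0 0.6;0 0 10 0 0 0 0.6;0 0 0 0 0 0 0.6;0 0 0 0 0 0 0.6'
python3 -m inch '0 0 0 0 0 0 0;0 0 0 0 0 0 0;0 0 0 0 0 0 0;0 0 0 0 0 0 0;0 0 0 0 0 0 0;0 0 0 0 0 0 0'
```

```text
time_s: 5.8
ee_pos: [0.6143, -0.1524, 0.0307]
tool_rot: [2.225, 2.214, 0.002]
wrist_force: [0.6, -0.0, 0.5]
opening: 0.603
grip_force: 0.0
time_s: 6.3
ee_pos: [0.6131, -0.1527, 0.029]
tool_rot: [2.228, 2.214, 0.0]
wrist_force: [0.4, 0.4, -0.1]
opening: 0.21
grip_force: 0.1
```

```bash
python3 -m inch '0 5 1.5 0 0 0 0.3;0 0 0 0 0 0 0.3;0 0 0 0 0 0 0;0 0 0 0 0 0 0;0 0 0 0 0 0 0;0 0 0 0 0 0 0;0 0 0 0 0 0 0;0 0 0 0 0 0 0;0 0 0 0 0 0 0'
```

```text
time_s: 7.05
ee_pos: [0.6178, -0.1526, 0.027]
tool_rot: [-2.228, -2.215, 0.0]
wrist_force: [0.1, -0.3, -1.5]
opening: 0.145
grip_force: 30.0
```

```bash
python3 -m inch '0 0 -38 0 0 0 0;0 0 -38 0 0 0 0;0 0 -38 0 0 0 0;34.8 -8.5 0 0 0 0 0;34.8 -8.5 0 0 0 0 0;34.8 -8.5 0 0 0 0 0;34.8 -8.5 0 0 0 0 0;34.8 -8.5 0 0 0 0 0;34.8 -8.5 0 0 0 0 0;34.8 -8.5 0 0 0 0 0;34.8 -8.5 0 0 0 0 0;34.8 -8.5 0 0 0 0 0;34.8 -8.5 0 0 0 0 0;34.8 -8.5 0 0 0 0 0;0 0 0 0 0 7 0;0 0 0 0 0 7 0;0 0 0 0 0 0 0'
python3 - <<'E'
from h import *
s=state();print(s['qpos'])
f=save('wrist','w2');P=cloud(f).reshape(-1,3);x,y,z=P.T
C=f['frame'].reshape(-1,3).astype(int);b=(C[:,2]>C[:,0]+40)&(x<.57)&(z>.028)&(z<.042)
print(P[b].min(0),P[b].max(0))
E
```

```text
time_s: 8.47
ee_pos: [0.5262, 0.2317, 0.1411]
tool_rot: [2.481, 1.927, 0.0]
wrist_force: [-0.3, -0.0, -0.7]
opening: 0.145
grip_force: 30.0
[ 2.64285127e-01  2.65882657e-01  1.60760898e+00 -1.04339972e-04
  1.26799278e+00  5.14453204e-01]
[0.47632626 0.15647829 0.02801283] [0.55746901 0.25844395 0.0372027 ]
```

View pics/w2.png

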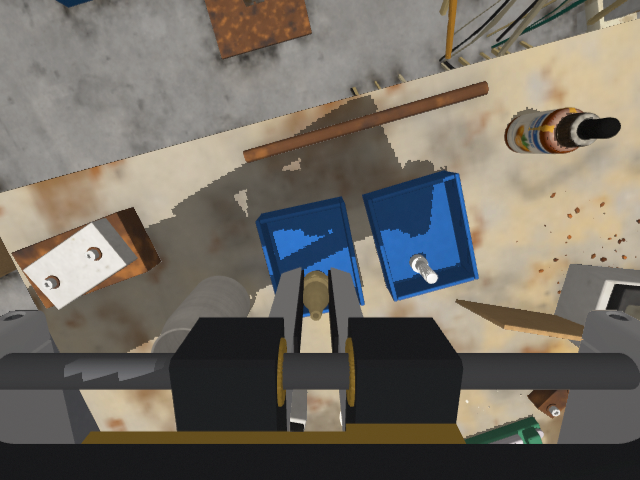

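```bash
python3 -m inch '0 0 10 0 0 7 0;0 0 10 0 0 7 0;-3.5 2 30 0 0 0 0;0 0 35 0 0 0 0;0 0 30 0 0 0 0;0 0 12 0 0 0 0;0 0 4 0 0 0 0;0 0 0 0 0 0 0;0 0 0 0 0 0 0'
```

```text
time_s: 9.27
ee_pos: [0.5283, 0.2269, 0.0117]
tool_rot: [2.696, 1.611, 0.004]
wrist_force: [0.2, 0.0, -0.3]
opening: 0.144
grip_force: 30.0
```

```bash
python3 -m inch '0 0 2 0 0 0 0;0 0 0 0 0 0 0;0 0 0 0 0 0 0;0 0 0 0 0 0 0.3;0 0 0 0 0 0 0.3;0 0 0 0 0 0 0.3;0 0 0 0 0 0 0.3'
python3 -m inch '0 0 -20 0 0 0 0.3;0 0 -38 0 0 0 0.3;0 0 -38 0 0 0 0.3;0 0 -38 0 0 0 0.3;0 0 -20 0 0 -7 0.5;0 0 0 0 0 -7 0.5;0 0 0 0 0 -7 0.5;0 0 0 0 0 -7 0.5;0 0 0 0 0 0 0.5'
python3 - <<'E'
from h import *
f=save('wrist','w3');print([(np.round(r['point'],4),r['confidence']) for r in spot_point('wrist','nozzle_c')[:3]],state()['ee_pos'])
E
```

```text
time_s: 9.85
ee_pos: [0.5254, 0.227, 0.008]
tool_rot: [-2.696, -1.61, 0.003]
wrist_force: [-4.1, 2.5, 2.7]
opening: 0.294
grip_force: 2.0
time_s: 10.6
ee_pos: [0.5272, 0.2265, 0.1624]
tool_rot: [2.225, 2.216, 0.001]
wrist_force: [0.5, -0.2, 0.5]
opening: 0.501
grip_force: 0.0
[(array([0.5248, 0.2238, 0.0248]), 0.61)] [0.52691857 0.22651808 0.16199732]
```

View pics/w3.png

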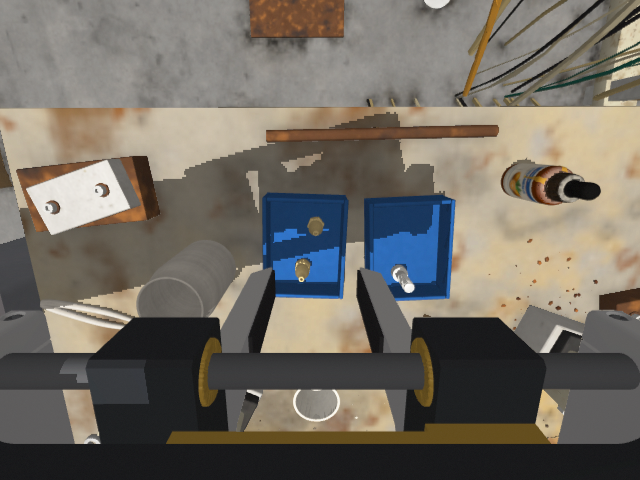

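The wrist view shows both brass nozzles standing in the left tray, at (316,226) and (302,270). Next is the screw.

```bash
python3 -m inch '-35 9.7 0 0 0 0 0.5;-35 9.7 0 0 0 0 0.5;-35 9.7 0 0 0 0 0.5;-35 9.7 0 0 0 0 0.5;-35 9.7 0 0 0 0 0.5;-35 9.7 0 0 0 0 0.5;-35 9.7 0 0 0 0 0.5;-35 9.7 0 0 0 0 0.5;-33.5 9.3 0 0 0 0 0.5;0 0 20 0 0 0 0.5;0 0 30 0 0 0 0.5;0 0 0 0 0 0 0.5'
```

```text
time_s: 11.7
ee_pos: [0.6075, -0.0873, 0.1059]
tool_rot: [-2.226, -2.204, 0.009]
wrist_force: [-1.1, 1.0, -1.1]
opening: 0.501
grip_force: 0.0
```

```bash
python3 -m inch '0 0 30 0 0 0 0.5;0 0 30 0 0 0 0.5;0 0 0 0 0 0 0.4;0 0 0 0 0 0 0.4'
```

```text
time_s: 12.03
ee_pos: [0.6101, -0.0865, 0.0509]
tool_rot: [-2.226, -2.212, 0.004]
wrist_force: [0.6, -0.2, 0.2]
opening: 0.405
grip_force: 0.0
```

```bash
python3 -m inch '0 3.5 10 0 0 0 0.3;0 0 0 0 0 0 0.3;0 0 0 0 0 0 0.3;0 0 0 0 0 0 0;0 0 0 0 0 0 0;0 0 0 0 0 0 0;0 0 0 0 0 0 0;0 0 0 0 0 0 0;0 0 0 0 0 0 0'
```

```text
time_s: 12.78
ee_pos: [0.6159, -0.0875, 0.0429]
tool_rot: [2.227, 2.214, 0.001]
wrist_force: [-1.0, -0.4, 4.5]
opening: 0.122
grip_force: 30.0
```

```bash
python3 -m inch '0 0 -20 0 0 0 0;0 0 -38 0 0 0 0;0 0 -38 0 0 0 0;35 -0.4 0 0 0 0 0;35 -0.4 0 0 0 0 0;35 -0.4 0 0 0 0 0;35 -0.4 0 0 0 0 0;35 -0.4 0 0 0 0 0;35 -0.4 0 0 0 0 0;35 -0.4 0 0 0 0 0;35 -0.4 0 0 0 0 0;34.5 -0.4 0 0 0 0 0;0 0 30 0 0 0 0;0 0 30 0 0 0 0;0 0 0 0 0 0 0;0 0 0 0 0 0 0'
python3 - <<'E'
from h import *
f=save('wrist','w4')
E
```

```text
time_s: 14.12
ee_pos: [0.6109, 0.2267, 0.0753]
tool_rot: [-2.225, -2.213, 0.009]
wrist_force: [0.8, -0.2, -0.1]
opening: 0.121
grip_force: 30.0
```

View pics/w4.png

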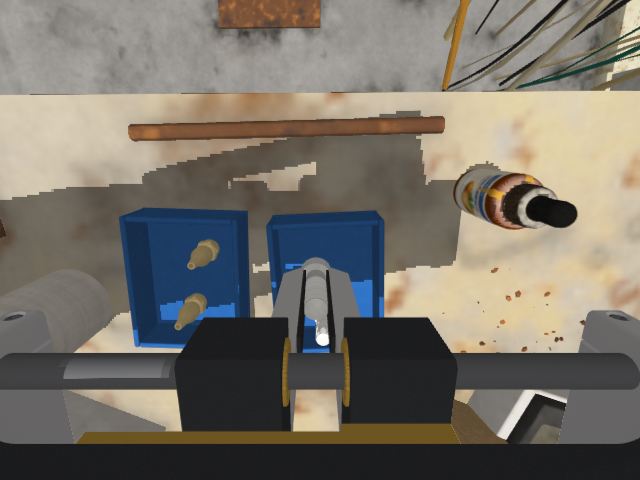

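The screw is held upright at (316,270) over the empty half of its tray, and the nozzle stands in its own tray at (205,253).

```bash
python3 -m inch '0 0 30 0 0 0 0;0 0 17 0 0 0 0;0 0 3 0 0 0 0;0 0 0 0 0 0 0;0 0 0 0 0 0 0'
```

```text
time_s: 14.58
ee_pos: [0.6153, 0.2271, 0.0303]
tool_rot: [2.227, 2.213, 0.005]
wrist_force: [-0.0, 0.1, -0.6]
opening: 0.121
grip_force: 30.0
```

```bash
python3 -m inch '0 0 2 0 0 0 0;0 0 0 0 0 0 0;0 0 0 0 0 0 0;0 0 0 0 0 0 0'
```

```text
time_s: 14.92
ee_pos: [0.6141, 0.2273, 0.027]
tool_rot: [2.227, 2.215, 0.002]
wrist_force: [0.2, 0.9, 0.1]
opening: 0.122
grip_force: 30.0
```

```bash
python3 -m inch '0 0 3 0 0 0 0;0 0 0 0 0 0 0;0 0 0 0 0 0 0;0 0 0 0 0 0 0.35;0 0 0 0 0 0 0.35;0 0 0 0 0 0 0.35;0 0 -10 0 0 0 0.35;0 0 -38 0 0 0 0.35;0 0 -38 0 0 0 0.35;0 0 -38 0 0 0 0.35;0 0 -30 0 0 0 0.5;0 0 0 0 0 0 0.7'
python3 -m inch '-35 -14.4 0 0 0 0 0.7;-35 -14.4 0 0 0 0 0.7;-35 -14.4 0 0 0 0 0.7;-35 -14.4 0 0 0 0 0.7;-35 -14.4 0 0 0 0 0.7;-35 -14.4 0 0 0 0 0.7;-35 -14.4 0 0 0 0 0.7;-35 -14.4 0 0 0 0 0.7;-35 -14.4 0 0 0 0 0.7;-35 -14.4 0 0 0 0 0.7;-35 -14.4 0 0 0 0 0.7;-35 -14.4 0 0 0 0 0.7;-35 -14.4 0 0 0 0 0.7'
python3 -m inch '0 0 0 0 0 -7 0.7;0 0 0 0 0 -7 0.7;0 0 0 0 0 -7 0.7;0 0 0 0 0 -7 0.7;0 0 0 0 0 -7 0.7;0 0 0 0 0 -7 0.7;0 0 0 0 0 -7 0.7;0 0 0 0 0 -7 0.7;0 0 0 0 0 -7 0.7;0 0 0 0 0 -7 0.7;0 0 0 0 0 -7 0.7;0 0 0 0 0 -7 0.7;0 0 0 0 0 -7 0.7;0 0 0 0 0 -7 0.7;0 0 0 0 0 0 0.7'
python3 - <<'E'
from h import *
f=save('wrist','w5');P=cloud(f).reshape(-1,3);x,y,z=P.T;C=f['frame'].reshape(-1,3).astype(int)
o=(x>.28)&(x<.47)&(y>-.29)&(y<-.18)
g=o&(C[:,0]>C[:,2]+60)&(C[:,1]>C[:,2]+60)&(z>.036)&(z<.048)
def rect(m,n):
    if m.sum()<10: print(n,m.sum());return
    print(n,m.sum(),cv2.minAreaRect((P[m][:,:2]*1000).astype(np.float32)),np.median(P[m],0).round(4))
rect(g,'grip top')
m=o&(np.ptp(C,axis=1)<30)&(z>.004)&(z<.03)&(x<.405)
k=np.zeros(m.shape,np.uint8);k[m]=1
n,l,st,_=cv2.connectedComponentsWithStats(k.reshape(480,640));i=1+np.argmax(st[1:,4]);rect(l.ravel()==i,'blade')
r=o&(C[:,0]>C[:,1]+60)&(C[:,0]>C[:,2]+60)&(z>.01)&(z<.03);rect(r,'red')
for t in ('wedge_grip',): print([(np.round(r['point'],4),r['confidence']) for r in spot_point('wrist',t)[:2]],state()['ee_pos'])
E
```

```text
time_s: 15.92
ee_pos: [0.6188, 0.2286, 0.1876]
tool_rot: [2.221, 2.209, 0.022]
wrist_force: [1.7, 0.1, 0.9]
opening: 0.454
grip_force: 0.0
time_s: 17.0
ee_pos: [0.4226, -0.2282, 0.1776]
tool_rot: [2.227, 2.215, 0.0]
wrist_force: [0.6, -0.5, 0.4]
opening: 0.704
grip_force: 0.0
time_s: 18.25
ee_pos: [0.4236, -0.2267, 0.1774]
tool_rot: [-0.213, 3.134, -0.0]
wrist_force: [0.3, -1.2, -0.1]
opening: 0.703
grip_force: 0.0
grip top 1000 ((428.8831481933594, -226.78921508789062), (35.55042266845703, 27.418031692504883), 11.361931800842285) [ 0.4278 -0.2268  0.042 ]
blade 1913 ((351.07720947265625, -242.80392456054688), (65.79690551757812, 28.03333282470703), 11.562829971313477) [ 0.3507 -0.2428  0.0116]
red 82 ((384.9365234375, -236.22213745117188), (2.8695459365844727, 28.30991554260254), 11.734989166259766) [ 0.385  -0.2363  0.0189]
[(array([ 0.432 , -0.2224,  0.0205]), 0.66)] [ 0.42362947 -0.22665125  0.17725751]
```

View pics/w5.png

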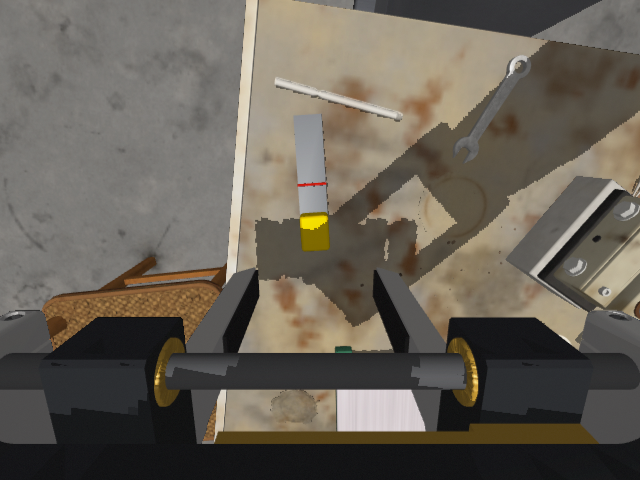

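The wedge grip is at (315,232), with its blade pointing up to (308,115). All the measurements fit a yaw of 191.6°.

```bash
python3 -m inch '-5 -1 20 0 0 -3.8 0.7;0 0 38 0 0 0 0.7;0 0 38 0 0 0 0.6;0 0 38 0 0 0 0.6;0 0 20 0 0 0 0.6;0 0 10 0 0 0 0.6;0 0 0 0 0 0 0.6;0 0 0 0 0 0 0.6;0 0 0 0 0 0 0.6'
```

```text
time_s: 19.1
ee_pos: [0.4304, -0.2283, 0.0149]
tool_rot: [-0.313, 3.123, -0.004]
wrist_force: [0.1, 0.3, 0.2]
opening: 0.607
grip_force: 0.0
```

```bash
python3 -m inch '1 1.5 7 0 0 0 0.5;0 0 0 0 0 0 0.5;0 0 0 0 0 0 0.5;0 0 0 0 0 0 0;0 0 0 0 0 0 0;0 0 0 0 0 0 0;0 0 0 0 0 0 0;0 0 0 0 0 0 0;0 0 0 0 0 0 0'
```

```text
time_s: 19.85
ee_pos: [0.4278, -0.2261, 0.0063]
tool_rot: [-0.314, 3.125, -0.001]
wrist_force: [-0.5, 0.0, 2.3]
opening: 0.295
grip_force: 29.9
```

```bash
python3 -m inch '0 0 -20 0 0 0 0;0 0 -35 0 0 0 0;0 0 0 0 0 7 0;0 0 0 0 0 7 0;0 0 0 0 0 7 0;0 0 0 0 0 7 0;0 0 0 0 0 7 0;0 0 0 0 0 7 0;0 0 0 0 0 7 0;0 0 0 0 0 7 0;0 0 0 0 0 7 0;0 0 0 0 0 7 0;0 0 0 0 0 7 0;0 0 0 0 0 7 0;0 0 0 0 0 7 0;0 0 0 0 0 7 0;0 0 0 0 0 7 0;0 0 0 0 0 7 0;0 0 0 0 0 7 0;0 0 0 0 0 7 0'
python3 -m inch '0 0 0 0 0 7 0;0 0 0 0 0 7 0;0 0 0 0 0 7 0;0 0 0 0 0 7 0;0 0 0 0 0 7 0;0 0 0 0 0 7 0;0 0 0 0 0 7 0;0 0 0 0 0 6.6 0;5 -24 0 0 0 0 0;6 -24 0 0 0 0 0;6 -24 0 0 0 0 0;0 0 0 0 0 0 0;0 0 0 0 0 0 0'
python3 - <<'E'
from h import *
s=state();ps=2*np.degrees(np.arctan2(s['tool_rot'][1],s['tool_rot'][0]));print(s['ee_pos'],ps,s['qpos'])
def rect(P,m,n):
    if m.sum()<10: print(n,m.sum());return
    print(n,m.sum(),cv2.minAreaRect((P[m][:,:2]*1000).astype(np.float32)),np.median(P[m],0).round(4))
for c in('wrist','top'):
    f=save(c,c+'6');P=cloud(f).reshape(-1,3);x,y,z=P.T;C=f['frame'].reshape(-1,3).astype(int)
    g=(C[:,1]>C[:,0]+20)&(C[:,1]>C[:,2]+10)&(x>.53)&(x<.76)&(y>-.24)&(y<0);rect(P,g&(z<.05),c+' green')
    r=(x>.43)&(x<.58)&(y>-.24)&(y<-.05)&(C[:,0]>C[:,1]+60)&(C[:,0]>C[:,2]+60)&(z>.04);rect(P,r,'red')
    b=(x>.46)&(x<.6)&(y>-.2)&(y<-.06)&(z>.05)&(z<.085)&(np.ptp(C,axis=1)<30);rect(P,b,'blade')
    print([(np.round(r['point'],4),r['confidence']) for r in spot_point(c,'plate_lip')[:2]])
E
```

```text
time_s: 21.52
ee_pos: [0.4267, -0.2252, 0.0603]
tool_rot: [-2.646, -1.69, 0.001]
wrist_force: [0.4, 0.6, -2.2]
opening: 0.291
grip_force: 29.9
time_s: 22.6
ee_pos: [0.431, -0.1506, 0.0603]
tool_rot: [-3.129, -0.274, 0.003]
wrist_force: [0.4, -0.7, -2.2]
opening: 0.295
grip_force: 29.9
[ 0.43103478 -0.1505902   0.06034472] -349.98993801104217 [-5.25846430e-01  1.39508683e-01  1.95438698e+00 -3.01911987e-04
  1.04963566e+00  8.70391928e-01]
wrist green 1021 ((569.3502807617188, -127.03055572509766), (9.537140846252441, 111.36663055419922), 9.557578086853027) [ 0.5711 -0.1618  0.0121]
red 274 ((489.5936279296875, -139.821044921875), (31.57102394104004, 28.40382957458496), 9.737250328063965) [ 0.4753 -0.1428  0.0728]
blade 9222 ((499.5862121582031, -137.5079803466797), (85.10704040527344, 28.13092613220215), 10.305984497070312) [ 0.5029 -0.1374  0.0668]
[(array([ 0.5714, -0.1271,  0.0173]), 0.85)]
top green 203 ((644.1609497070312, -117.44276428222656), (160.8015899658203, 113.03023529052734), 9.592714309692383) [ 0.702  -0.1044  0.0148]
red 0
blade 358 ((507.4730224609375, -138.9881134033203), (68.3947982788086, 29.40276527404785), 10.341126441955566) [ 0.5135 -0.1351  0.0641]
[(array([ 0.5734, -0.1288,  0.0145]), 0.82), (array([0.5224, 0.0397, 0.0008]), 0.54)]
```

View pics/wrist6.png

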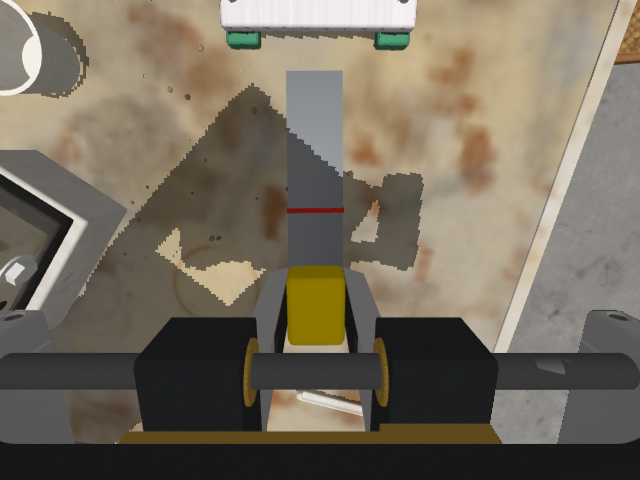

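The picture shows the blade aligned with the mouth: its tip is at (315,72), midway between the rail ends at (243,40) and (392,40). I'll lower it to the bench and push in.

```bash
python3 -m inch '0 1 30 0 0 0 0;0 0 15 0 0 0 0;0 0 6 0 0 0 0;0 0 2 0 0 0 0;0 0 0 0 0 0 0;0 0 0 0 0 0 0;0 0 0 0 0 0 0'
```

```text
time_s: 23.38
ee_pos: [0.4331, -0.1537, 0.0091]
tool_rot: [3.129, 0.27, 0.003]
wrist_force: [1.1, -0.4, -1.5]
opening: 0.295
grip_force: 29.9
```

```bash
python3 -m inch '0 0 2.5 0 0 0 0;0 0 0.5 0 0 0 0;0 0 0 0 0 0 0;0 0 0 0 0 0 0'; python3 -m inch '10 0 0 0 0 0 0;15 0 0 0 0 0 0;15 0 0 0 0 0 0;15 0 0 0 0 0 0;5 0 0 0 0 0 0;0 0 0 0 0 0 0;0 0 0 0 0 0 0;0 0 0 0 0 0 0'
```

```text
time_s: 23.72
ee_pos: [0.4333, -0.1537, 0.0063]
tool_rot: [3.128, 0.27, 0.003]
wrist_force: [-0.7, -0.3, 6.5]
opening: 0.299
grip_force: 29.9
time_s: 24.38
ee_pos: [0.4933, -0.1431, 0.0063]
tool_rot: [3.128, 0.27, 0.007]
wrist_force: [3.8, 0.8, 5.7]
opening: 0.294
grip_force: 30.0
```

```bash
python3 -m inch '6 0 0 0 0 0 0;6 0 0 0 0 0 0;6 0 0 0 0 0 0;5 0 0 0 0 0 0;4 0 0 0 0 0 0;0 0 0 0 0 0 0;0 0 0 0 0 0 0;0 0 0 0 0 0 0'
cat > chk.py <<'E'
import sys
from h import *
s=state();p=s['ee_pos'];print(p,s['wrist_force'])
u=np.array([.985,.172]);v=np.array([.172,-.985])
for c in('wrist','top'):
    f=save(c,c+sys.argv[1]);P=cloud(f).reshape(-1,3);C=f['frame'].reshape(-1,3).astype(int)
    q=P[:,:2]-np.array(p[:2]);a=q@u;l=q@v;z=P[:,2]
    r=(a>.02)&(a<.09)&(abs(l)<.02)&(C[:,0]>C[:,1]+60)&(C[:,0]>C[:,2]+60)&(z>.01)&(z<.05)
    if r.sum()>3: print(c,'red a',np.percentile(a[r],[5,50,95]).round(4),r.sum())
    m=(a>.03)&(a<.21)&(abs(l)<.045)&(z>.02)&(z<.034)&(C.min(1)>120)
    A=np.c_[a[m],l[m],np.ones(m.sum())];k=np.linalg.lstsq(A,z[m],rcond=None)[0];e=np.percentile(a[m],.5)
    print(c,'plate slope',k.round(4),'edge a',e,'z edge',k[0]*e+k[2],m.sum())
E
python3 chk.py 7
```

```text
time_s: 25.05
ee_pos: [0.5131, -0.1388, 0.0057]
tool_rot: [-3.13, -0.273, 0.016]
wrist_force: [-12.7, -2.5, 16.6]
opening: 0.296
grip_force: 30.0
[ 0.51311361 -0.13877416  0.00566216] [-12.73661309  -2.47973168  16.61208508]
wrist red a [0.0422 0.0433 0.0443] 275
wrist plate slope [-0.0074 -0.0006  0.0256] edge a 0.06049021936293064 z edge 0.02517689091970736 30813
top plate slope [-0.0081  0.002   0.0253] edge a 0.08449288279191074 z edge 0.02462227477659512 1452
```

View pics/wrist7.png

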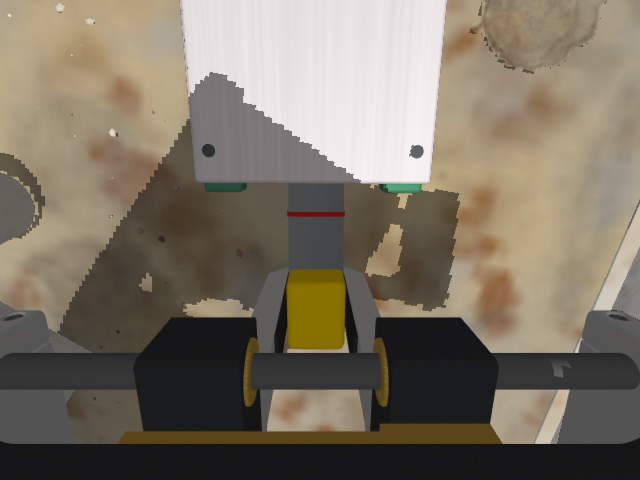

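The red line at (316,213) is still about 17 mm short of the plate edge at row 182. The bench pressure is higher than it needs to be, so I'll ease it and go on.

```bash
python3 -m inch '0 0 -1 0 0 0 0;0 0 0 0 0 0 0;0 0 0 0 0 0 0'; python3 -m inch '3 0 0 0 0 0 0;3 0 0 0 0 0 0;0 0 0 0 0 0 0;0 0 0 0 0 0 0;0 0 0 0 0 0 0'
```

```text
time_s: 25.4
ee_pos: [0.5132, -0.1387, 0.0057]
tool_rot: [-3.13, -0.272, 0.015]
wrist_force: [-8.6, -2.9, 9.6]
opening: 0.296
grip_force: 30.0
time_s: 25.82
ee_pos: [0.5186, -0.1373, 0.0057]
tool_rot: [-3.129, -0.272, 0.017]
wrist_force: [-11.1, -2.2, 11.4]
opening: 0.298
grip_force: 30.0
```

```bash
python3 -m inch '3 0 -0.3 0 0 0 0;3 0 0 0 0 0 0;2 0 0 0 0 0 0;0 0 0 0 0 0 0;0 0 0 0 0 0 0;0 0 0 0 0 0 0';python3 chk.py 8; python3 -c "
from h import *
print(R.from_rotvec(state()['tool_rot']).as_matrix().round(4),state()['ft_torque'])"
```

```text
time_s: 26.32
ee_pos: [0.5262, -0.1357, 0.0057]
tool_rot: [-3.128, -0.272, 0.017]
wrist_force: [-10.9, -1.6, 9.9]
opening: 0.298
grip_force: 30.0
[ 0.52619852 -0.1356992   0.0056974 ] [-10.92095582  -1.62119398   9.88470001]
wrist red a [0.0424 0.0434 0.0444] 234
wrist plate slope [-0.0278 -0.001   0.0292] edge a 0.05506315119020809 z edge 0.02769903336599924 30354
top plate slope [-0.0231 -0.004   0.0279] edge a 0.083290822140872 z edge 0.026026176400351042 1209
[[ 9.850e-01  1.725e-01 -1.110e-02]
 [ 1.725e-01 -9.850e-01  4.000e-04]
 [-1.090e-02 -2.300e-03 -9.999e-01]] [-5.05982102e-01  2.13743500e+00  7.01984306e-05]
```

```bash
python3 -c "
import cv2
a=cv2.imread('pics/wrist8.png')[150:300,200:440];cv2.imwrite('pics/c8.png',cv2.resize(a,None,fx=3,fy=3,interpolation=cv2.INTER_CUBIC))"
```

```text
(no output)
```

View pics/c8.png

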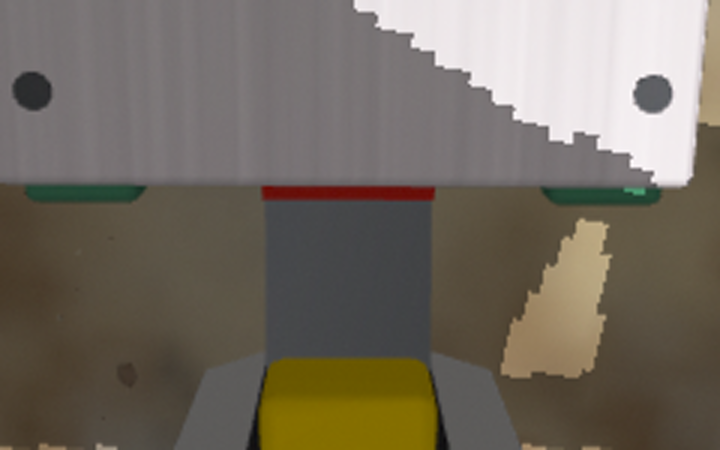

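The crop shows about 2 mm of the red line still showing in front of the plate edge. Allowing for parallax, I need roughly 2.5 mm more.

```bash
python3 -m inch '1.5 0 0 0 0 0 0;1 0 0 0 0 0 0;0 0 0 0 0 0 0;0 0 0 0 0 0 0;0 0 0 0 0 0 0;0 0 0 0 0 0 0;0 0 0 0 0 0 0;0 0 0 0 0 0 0';python3 chk.py 9;python3 - <<'E'
from h import *
for c in('wrist','top','scene'):
    grab_frame(c);print([(np.round(r['point'],4),r['confidence']) for r in spot_point(c,'plate_lip')[:1]])
print(state()['wrist_force'],state()['ee_pos'])
E
python3 -c "
import cv2
a=cv2.imread('pics/wrist9.png')[150:300,200:440];cv2.imwrite('pics/c9.png',cv2.resize(a,None,fx=3,fy=3,interpolation=cv2.INTER_CUBIC))"
```

```text
time_s: 27.08
ee_pos: [0.5283, -0.1353, 0.0057]
tool_rot: [-3.128, -0.272, 0.018]
wrist_force: [-11.8, -1.7, 12.1]
opening: 0.294
grip_force: 30.0
[ 0.5282993  -0.13531977  0.00568865] [-11.79744241  -1.73760861  12.09274786]
wrist plate slope [-0.03   -0.0005  0.0296] edge a 0.05557340887263381 z edge 0.027978137756990113 30285
top plate slope [-0.0303  0.0041  0.0291] edge a 0.08434507323918727 z edge 0.026596612996275595 1156
[(array([ 0.5726, -0.13  ,  0.0191]), 0.92)]
[(array([ 0.5742, -0.1343,  0.0177]), 0.73)]
[(array([ 0.5722, -0.1313,  0.0243]), 0.71)]
[-11.62291489  -1.84304068  12.00075938] [ 0.52829619 -0.13530477  0.00568003]
```

View pics/c9.png

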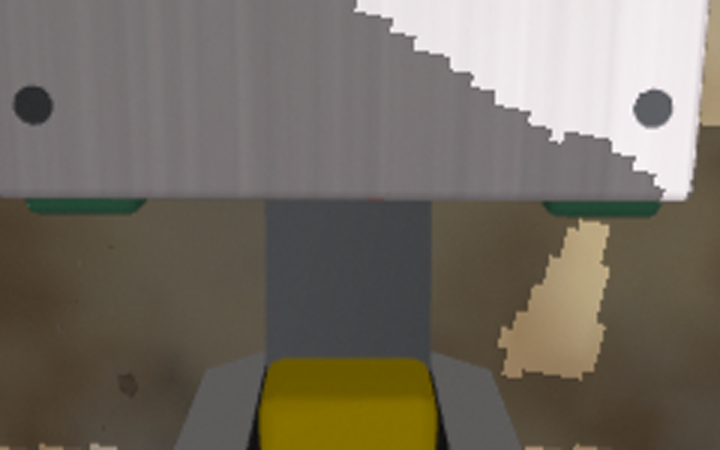

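The red line has just gone under the edge and both plate slopes read about 0.030. I've used all my picture views, so I'll check the released parts by depth before handing in.

```bash
python3 - <<'E'
from h import *
f=grab_frame('top');P=cloud(f).reshape(-1,3);x,y,z=P.T
for n,(a,b,c,d) in dict(noz=(.49,.55,.207,.245),scr=(.585,.65,.207,.245)).items():
    m=(x>a)&(x<b)&(y>c)&(y<d)&(z>.015)&(z<.09);print(n,m.sum(),P[m].mean(0).round(3),P[m].min(0).round(3),P[m].max(0).round(3))
for t in('screw_c','nozzle_c','cup','oil_bottle'): print(t,[(np.round(r['point'],3).tolist(),round(r['confidence'],2)) for r in spot_point('top',t)[:3]])
grab_frame('scene')
for t in('screw_c','nozzle_c','cup','crucible','oil_bottle'): print(t,[(np.round(r['point'],3).tolist(),round(r['confidence'],2)) for r in spot_point('scene',t)[:3]])
s=state();print(s['wrist_force'],s['ee_pos'],s['grip_force'],s['time_s'])
E
```

```text
noz 37 [0.525 0.224 0.03 ] [0.52  0.217 0.018] [0.531 0.232 0.047]
scr 64 [0.61  0.225 0.039] [0.603 0.217 0.015] [0.621 0.234 0.058]
screw_c [([0.524, 0.039, 0.002], 0.74), ([0.611, 0.227, 0.024], 0.41)]
nozzle_c [([0.528, 0.226, 0.019], 0.59)]
cup [([0.412, 0.181, 0.002], 0.91)]
oil_bottle [([0.728, 0.271, 0.001], 0.88)]
screw_c [([0.617, 0.227, 0.029], 0.5)]
nozzle_c [([0.532, 0.224, 0.024], 0.44)]
cup []
crucible [([0.523, 0.036, -0.001], 0.86)]
oil_bottle [([0.732, 0.274, -0.002], 0.65)]
[-11.03502272  -1.31915401  12.03814286] [ 0.52833757 -0.1352915   0.0057168 ] 29.99901831150055 28.0333
```

Both parts are standing in the correct trays, and the cup, crucible and bottle haven't moved.

```bash
python3 -c "
from plant import *
print(finish_job())"
```

```text
the job is handed in; nothing more can be done
None
```

The job is handed in at about 28 s: the nozzle and screw stand in their matching trays, and the gripper holds the wedge with its red line at the plate's edge and the plate lifted about 4 mm (hinge angle measured at about 0.030 rad); the crucible, cup and bottle were not moved.

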